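# Put the stacked lids back on their storage jars

## Robot

A 6-joint arm with a two-finger parallel gripper is mounted at the origin on the work surface; the furniture and walls round the work are solid. World frame = base frame: x ahead of the robot, y to its left, z up, the work surface at z = 0. Lengths are in m, angles in rad, forces in N, time in s.
With the tool pointing down it reaches from about 0.375 to 0.9 m from the base axis. Payload 3.1 kg.
Tool frame: the origin (TCP) lies on the centre line of the jaws, within the pads' length; the fingertips stand robot.nose_length ahead of it and the grasp point (between the pads) lies 6 mm ahead of it (robot.nose_length is the distance from the TCP to the fingertips, in m); z points along the fingers, y is the line along which they close (so a half turn about z gives the same grasp; the last joint's range is limited). The gripper opens to 87 mm and grips with 3 to 60 N. Pads are 19 mm wide; open, the fingers measure 117 mm over their backs; the gripper's body (75 mm by 190 mm) begins 51 mm behind the grasp point.
Start: joints at [1.161, 0.527, 1.433, -0, 1.181, -0.178], TCP at [0.143, 0.608, 0.248] pointing down, gripper open.
Joint ranges: [-3.08, 3.08], [-0.75, 2.2], [0.22, 2.44], [-1.43, 4.57], [0, 2.65], [-2.85, 2.85]. Speed limits (rad/s): [2.79, 2.79, 3.14, 3.14, 3.14, 3.14].

## Interface

Orientations are given as a unit quaternion [x, y, z, w].
In Python, from rig import robot gives the robot as it stands.
- The arm moves only by the shell command python3 -m crank 'ROWS' [FORCE]. ROWS is JSON, one flat list of numbers, 7 for each row, row after row: the shift along the tool's x, y, z in mm, then the turn, a rotation vector about the tool's x, y, z in degrees, then the closure in counts, from 0 (fully open) to 255 (shut). In form: [x, y, z, ax, ay, az, fingers, x, y, z, ax, ay, az, fingers, ...]. A call has exactly 5 rows; each row is the pose to reach, as a shift and turn from the pose commanded when the call began, along the tool's axes at that moment; what a row does not reach only later rows make up. A row lasts 1/12 s, in which the tool goes at most 41.7 mm and 7.16 degrees, less where a joint would pass 70% of its speed; a pose out of reach is approached as far as the arm can. A call with a gripper value outside its range is refused whole. The fingers move at their own pace and stop on an object; FORCE is the grip in N (left out, the last holds). Time passes only in rows, so rows that repeat a pose let the fingers close, or fill a call up. It gives the time, the measured TCP pose, the force, the opening and the grip force at its end, in the units of the state.
- robot.get_obs(): the state, without advancing time (a new reading comes with each control period).
- robot.camera(name): name is "scene" or "top" or "wrist"; returns a dict with "pixels" (420x560x3 uint8, red, green, blue), "intrinsics" (3x3 intrinsics, pixels), "extrinsics" (4x4, takes a point from camera to world coordinates); the wrist camera has in their place "mount" (4x4, takes a point from camera to tool coordinates, whose origin is the TCP and whose axes are the flange's). Camera axes: x right, y down, z forward; pixel columns grow to the right and rows downward; lengths in m; the calibration is good to about 2 mm. The wrist camera is an equidistant fisheye: a pixel r from the principal point sees the ray r / f radians off the axis. A picture is of the moment at which its call begins: read the wrist's pose just before it. There is no depth.
- robot.hand_in(): hands the job in; it is judged then, once.
The state is a dict: "time": time; "q": joint angles; "joint_velocities": joint speeds; "joint_torque": joint torques, N m; "position": TCP position; "tool_rot": TCP orientation; "ft_force": force on the tool from outside, world axes, zero at the start; "moment": the same for the moment, N m; "grip_width": finger opening in m; "grip_force": force on a finger pad.
Only numpy, scipy, OpenCV 4.12 (cv2) and the standard library are available. Lean on these libraries where they do the work, as an engineer would, in place of code of your own. Each camera call takes 0.05 s, during which the arm holds its last target. There are 200 camera calls.

## Task

Four stoneware storage jars stand open on the worktop and their lids have been left in one stack. Take the stack apart and close every jar with its own lid, the one of its own colour and the only one that fits its mouth properly: lower it gently onto the jar, do not drop it, until the plug is in the mouth and the lid sits level and fully home. Leave the jars standing upright about where they are, and do not disturb the mug or the salt shaker.

Things in the scene. Friction and masses are not known exactly. Their poses are not given: they have to be found in the camera images.
- lid_cream: cream glazed stoneware lid, the largest: a flat disc 68 mm in diameter and 10 mm thick over an unglazed clay plug 51 mm in diameter and 9 mm deep (its lowest 4 mm tapered), 19 mm high in all and without a knob: it is taken by the edge of the disc. Origin: centre of the plug's underside; z up along its axis. At the start it is the bottom of the stack, its plug standing on the worktop.
- lid_green: sage green glazed stoneware lid, the second largest: a flat disc 57 mm in diameter and 10 mm thick over an unglazed clay plug 40 mm in diameter and 9 mm deep (its lowest 4 mm tapered), 19 mm high in all and without a knob: it is taken by the edge of the disc. Origin: centre of the plug's underside; z up along its axis. At the start its plug stands on top of the cream lid, roughly centred.
- lid_blue: dark blue glazed stoneware lid, the second smallest: a flat disc 46 mm in diameter and 10 mm thick over an unglazed clay plug 29 mm in diameter and 9 mm deep (its lowest 4 mm tapered), 19 mm high in all and without a knob: it is taken by the edge of the disc. Origin: centre of the plug's underside; z up along its axis. At the start its plug stands on top of the sage green lid, roughly centred.
- lid_red: brick red glazed stoneware lid, the smallest: a flat disc 35 mm in diameter and 10 mm thick over an unglazed clay plug 18 mm in diameter and 9 mm deep (its lowest 4 mm tapered), 19 mm high in all and without a knob: it is taken by the edge of the disc. Origin: centre of the plug's underside; z up along its axis. At the start its plug stands on top of the dark blue lid, roughly centred.
- jar_cream: cream glazed stoneware storage jar, the largest, open and empty, 85 mm high; round mouth 56 mm wide inside a straight neck 66 mm across and 12 mm high, small rounded shoulder below it, body 73 mm across; loose. Origin: centre of its underside; z up. With its lid home the disc rests on the rim and the lid's origin is 76 mm above the jar's.
- jar_green: sage green glazed stoneware storage jar, the second largest, open and empty, 76 mm high; round mouth 45 mm wide inside a straight neck 55 mm across and 12 mm high, small rounded shoulder below it, body 62 mm across; loose. Origin: centre of its underside; z up. With its lid home the disc rests on the rim and the lid's origin is 67 mm above the jar's.
- jar_blue: dark blue glazed stoneware storage jar, the second smallest, open and empty, 67 mm high; round mouth 34 mm wide inside a straight neck 44 mm across and 12 mm high, small rounded shoulder below it, body 51 mm across; loose. Origin: centre of its underside; z up. With its lid home the disc rests on the rim and the lid's origin is 58 mm above the jar's.
- jar_red: brick red glazed stoneware storage jar, the smallest, open and empty, 58 mm high; round mouth 23 mm wide inside a straight neck 33 mm across and 12 mm high, small rounded shoulder below it, body 40 mm across; loose. Origin: centre of its underside; z up. With its lid home the disc rests on the rim and the lid's origin is 49 mm above the jar's.
- mug: black and white striped mug, 90x120 mm and 88 mm high, a bystander. Origin: centre of its underside.
- salt_shaker: glass salt shaker with a grey cap, 44 mm across and 90 mm high, a bystander. Origin: centre of its underside.
There are look-alikes about, which are no part of the job. What is shaped like the lid_green but turquoise is not meant.

How it is judged:
By the outcome, as a careful person would: the job done as asked, in the order asked, and still so for the second after the job is handed in, with the robot touching nothing.
It also fails if it takes over 115 s, if anything falls off the work surface, if the arm or the gripper's body presses on something with over 40 N, if the wrist force passes 120 N, or if a joint passes its speed limit or range.

## Working session

There is one attempt and no reset: what is moved stays moved. The work goes in short steps, Python scripts to look and compute and a shell command to move; the robot and the scene stay as the last step left them, time stands still between calls to the robot, and variables do not carry over. Pictures are saved under pics/ and viewed, at most 14 in all, crops included, and the job is handed in when it is done.

```bash
mkdir -p pics; ls; python3 - <<'E'
from rig import robot
import cv2,numpy as np
print(robot.nose_length, robot.get_obs())
for n in ("scene","top"):
    c=robot.camera(n); cv2.imwrite(f"pics/{n}0.png",c["pixels"][:,:,::-1]); np.savez(f"pics/{n}0.npz",**{k:v for k,v in c.items()})
    print(n,c["intrinsics"],c["extrinsics"])
E
```

```text
pics
0.025 {'time': 0.0, 'q': array([ 1.16149920e+00,  5.28472048e-01,  1.43386059e+00, -2.43446477e-05,
        1.18140087e+00, -1.78539547e-01]), 'joint_velocities': array([-0.00052246, -0.00036332, -0.00078694, -0.00061626,  0.00112443,
       -0.00076379]), 'joint_torque': array([ 2.97152683e-04, -4.40042424e+01, -1.76589239e+01,  6.33153110e-02,
        5.80458669e-02, -1.49878251e-04]), 'position': array([0.14268127, 0.60781685, 0.24658123]), 'tool_rot': array([ 1.15118298e-01,  9.93351213e-01, -1.02778444e-03, -2.99334533e-04]), 'ft_force': array([ 0.10671363, -0.34570569, -0.5867175 ]), 'moment': array([ 0.02894484,  0.0279383 , -0.02368553]), 'grip_force': 0.0, 'grip_width': 0.08686457787147209}
scene [[386.54188752   0.         279.90788221]
 [  0.         386.54188752 215.88527445]
 [  0.           0.           1.        ]] [[-0.48436368 -0.61625124  0.62098811 -0.02234283]
 [-0.87476721  0.3304373  -0.35439175  0.3663517 ]
 [ 0.01319672 -0.71487453 -0.6991282   0.68081623]
 [ 0.          0.          0.          1.        ]]
top [[407.93428286   0.         281.88608347]
 [  0.         407.93428286 208.15527089]
 [  0.           0.           1.        ]] [[-0.0238048  -0.98934183  0.14365265  0.39557826]
 [-0.99967963  0.02479308  0.00509323  0.06187064]
 [-0.00860053 -0.14348538 -0.98961506  1.12364573]
 [ 0.          0.          0.          1.        ]]
```

View pics/scene0.png

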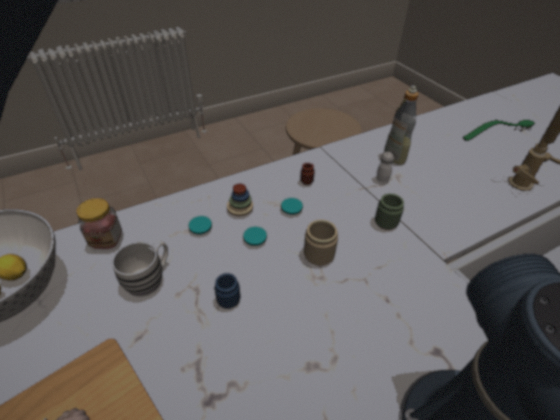

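View pics/top0.png

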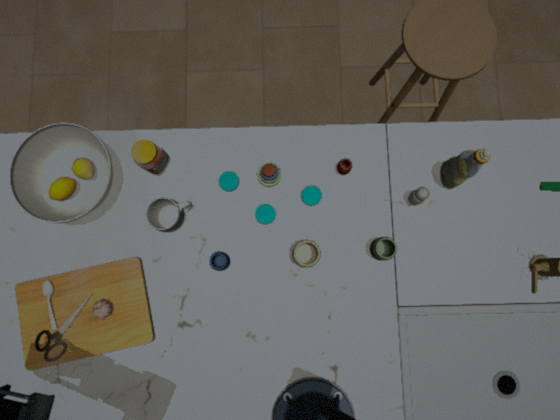

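The scene view shows the stack near (240,199) and the red, cream, blue and green jars, plus three turquoise decoys. In the top view the stack is at (268,174), jar red (345,166), cream (306,253), green (383,248) and blue (220,261). The mug is at (165,214) and the shaker at (419,196).

```bash
python3 - <<'E'
import cv2
i=cv2.imread("pics/top0.png")
a=cv2.resize(i[150:280,200:410],None,fx=3.8,fy=3.8,interpolation=cv2.INTER_CUBIC)
b=cv2.convertScaleAbs(a,alpha=1.6,beta=10)
cv2.imwrite("pics/topc.png",b)
E
```

```text
(no output)
```

View pics/topc.png

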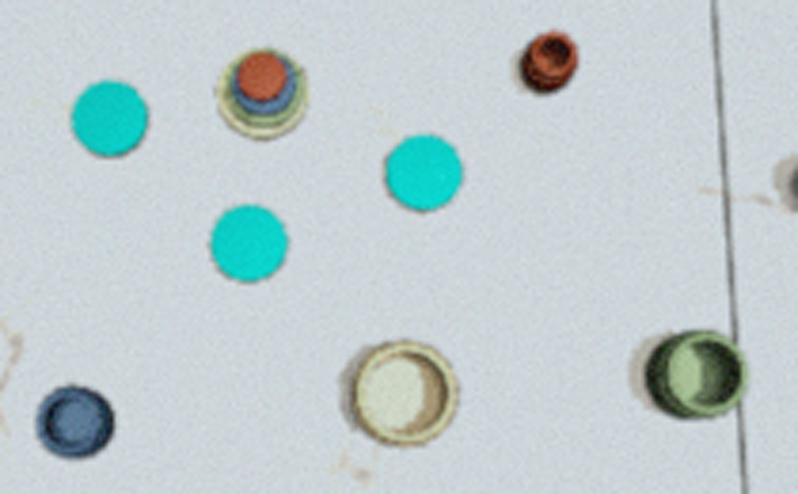

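Crop (3.8×, offset 200,150): red lid disc centre (263,76), cream lid disc (262,94). Jar rims: red (553,54), cream (406,392), green (706,373), blue (76,421). The three turquoise lids are ≥110 mm from the stack.

```bash
cat > h.py <<'E'
import numpy as np, cv2
from scipy.spatial.transform import Rotation as R
from rig import robot
def px2w(K,E,u,v,z):
    d=E[:3,:3]@np.linalg.solve(K,[u,v,1.]); return E[:3,3]+d*(z-E[2,3])/d[2]
def go(x,y,z,yaw=None):
    "shift in tool axes (mm) from measured pose to world target"
    o=robot.get_obs(); T=R.from_quat(o["tool_rot"])
    print("pos",np.round(o["position"]*1e3,1),"shift",np.round(T.inv().apply(np.array([x,y,z])-o["position"])*1e3,1),"yaw tool x",np.round(np.degrees(np.arctan2(*T.apply([1,0,0])[[1,0]])),2))
def shot(name):
    "wrist picture with its pose"
    o=robot.get_obs(); c=robot.camera("wrist"); M=np.eye(4); M[:3,:3]=R.from_quat(o["tool_rot"]).as_matrix(); M[:3,3]=o["position"]
    cv2.imwrite(f"pics/{name}.png",c["pixels"][:,:,::-1]); np.savez(f"pics/{name}.npz",K=c["intrinsics"],mount=c["mount"],T=M); return c["pixels"][:,:,::-1].copy(),c["intrinsics"],c["mount"],M
def ld(name):
    d=np.load(f"pics/{name}.npz"); return cv2.imread(f"pics/{name}.png"),d["K"],d["mount"],d["T"]
def proj(K,mount,T,P):
    "world points -> fisheye pixels"
    C=T@mount; p=(np.atleast_2d(P)-C[:3,3])@C[:3,:3]
    th=np.arctan2(np.hypot(p[:,0],p[:,1]),p[:,2]); s=th/np.maximum(np.hypot(p[:,0],p[:,1]),1e-9)
    return np.c_[p[:,0]*s*K[0,0]+K[0,2],p[:,1]*s*K[1,1]+K[1,2]]
def unproj(K,mount,T,u,v,z):
    a=(u-K[0,2])/K[0,0]; b=(v-K[1,2])/K[1,1]; th=np.hypot(a,b); k=np.sinc(th/np.pi)
    C=T@mount; d=C[:3,:3]@np.array([a*k,b*k,np.cos(th)]); return C[:3,3]+d*(z-C[2,3])/d[2]
def circ(c,r,n=90):
    t=np.linspace(0,2*np.pi,n); return np.c_[c[0]+r*np.cos(t),c[1]+r*np.sin(t),np.full(n,c[2])]
E
python3 - <<'E'
from h import *
d=np.load("pics/top0.npz")
P=dict(lidred=(263,76,.076),lidcream=(262,94,.019),jred=(553,54,.058),jcream=(406,392,.085),jgreen=(706,373,.076),jblue=(76,421,.067),t1=(110,119,.019),t2=(424,173,.019),t3=(249,243,.019))
for k,(u,v,z) in P.items(): print(k,np.round(px2w(d["intrinsics"],d["extrinsics"],200+(u+.5)/3.8-.5,150+(v+.5)/3.8-.5,z)*1e3,1))
go(.60,.10,.25)
c=robot.camera("wrist"); print(c["intrinsics"],c["mount"])
E
```

```text
lidred [650.9  99.1  76. ]
lidcream [651.4 102.2  19. ]
jred [ 665.9 -104.9   58. ]
jcream [430.7   7.7  85. ]
jgreen [ 438.8 -194.6   76. ]
jblue [417.1 230.7  67. ]
t1 [635.7 213.2  19. ]
t2 [590.  -13.8  19. ]
t3 [542.1 113.6  19. ]
pos [142.7 607.9 246.7] shift [-561.3 -389.8   -2.8] yaw tool x 166.78
[[325.1922621    0.         280.19325687]
 [  0.         325.1922621  206.61572894]
 [  0.           0.           1.        ]] [[-1.35195601e-03 -9.67059928e-01 -2.54545220e-01  7.01540855e-02]
 [ 9.99999072e-01 -1.26453653e-03 -5.07069641e-04 -3.37256304e-04]
 [ 1.68485002e-04 -2.54545669e-01  9.67060740e-01 -1.36470613e-01]
 [ 0.00000000e+00  0.00000000e+00  0.00000000e+00  1.00000000e+00]]
```

```bash
python3 -m crank '[-34,-21,-3,0,0,0,0,-68,-42,-6,0,0,0,0,-102,-63,-9,0,0,0,0,-136,-84,-12,0,0,0,0,-170,-105,-15,0,0,0,0]' 20
python3 -m crank '[-34,-21,-4,0,0,0,0,-68,-42,-8,0,0,0,0,-102,-63,-12,0,0,0,0,-136,-84,-16,0,0,0,0,-170,-105,-20,0,0,0,0]'
python3 -m crank '[-34,-21,-4,0,0,0,0,-68,-42,-8,0,0,0,0,-102,-63,-12,0,0,0,0,-136,-84,-16,0,0,0,0,-170,-105,-20,0,0,0,0]'
python3 -c "from h import *; go(.65,.1,.18)"
```

```text
time: 0.57
position: [0.2851, 0.4658, 0.2624]
tool_rot: [0.115, 0.993, -0.0, -0.0]
ft_force: [-0.1, 0.0, 0.6]
grip_width: 0.087
grip_force: 0.0
time: 0.98
position: [0.4267, 0.3245, 0.2826]
tool_rot: [0.115, 0.993, -0.0, -0.0]
ft_force: [0.1, -0.1, -0.2]
grip_width: 0.087
grip_force: 0.0
time: 1.4
position: [0.5682, 0.1834, 0.3025]
tool_rot: [0.115, 0.993, -0.0, -0.0]
ft_force: [1.7, -0.4, 0.3]
grip_width: 0.0873
grip_force: 0.0
pos [568.2 183.4 302.5] shift [-98.8 -62.4 122.4] yaw tool x 166.76
```

```bash
python3 -m crank '[-25,-16,25,0,0,-5,0,-50,-32,50,0,0,-10,0,-75,-48,75,0,0,-13.24,0,-99,-62,102,0,0,-13.24,0,-99,-62,102,0,0,-13.24,0]'
python3 - <<'E'
from h import *
go(.65,.1,.18)
i,K,m,T=shot("w1")
C=T@m; print(C[:3,3])
j=i.copy()
for c,r in (((.6509,.0991,.076),.0175),((.651,.1,.057),.023),((.651,.1,.038),.0285),((.6514,.1022,.019),.034)):
    cv2.polylines(j,[np.round(proj(K,m,T,circ(c,r))*16).astype(int).astype(np.int32)],True,(255,0,255),1,4,4)
cv2.imwrite("pics/w1o.png",np.hstack([cv2.resize(a[160:400,190:390],None,fx=2,fy=2) for a in (i,j)]))
E
```

```text
time: 1.82
position: [0.6501, 0.0975, 0.1935]
tool_rot: [0.002, 1.0, -0.001, -0.004]
ft_force: [0.0, -1.2, -0.5]
grip_width: 0.0871
grip_force: 0.0
pos [650.1  97.5 193.5] shift [-0.   2.5 13.5] yaw tool x 179.77
[0.5809275  0.09791391 0.33055328]
```

View pics/w1o.png

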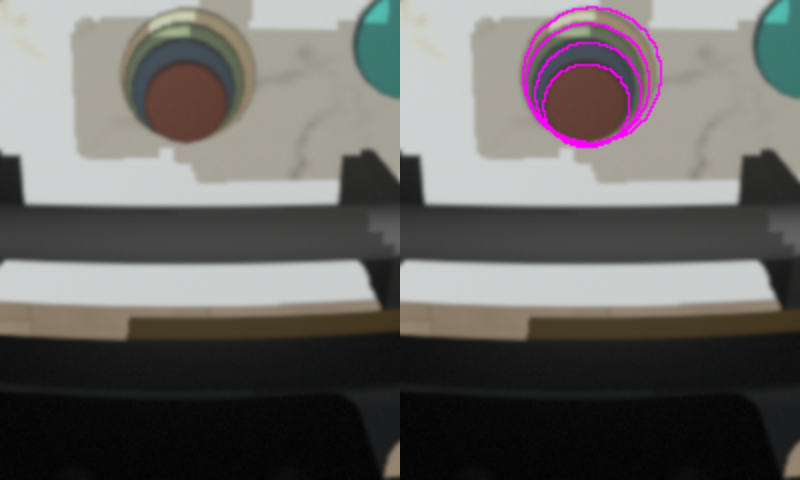

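Red disc centre at crop (186,102), i.e. full (283,211), about 1 px from prediction. It looks slightly smaller than predicted, so I'll recheck with the arm settled.

```bash
cat >> h.py <<'E'
def fitdisc(shot_,lo,hi,z,r,seed,free=False):
    "centre (world mm) of a coloured disc of HSV range lo..hi at height z, from its blob's convex hull near seed"
    i,K,m,T=shot_; hsv=cv2.cvtColor(cv2.GaussianBlur(i,(3,3),0),cv2.COLOR_BGR2HSV); k=cv2.inRange(hsv,np.array(lo),np.array(hi))
    n,l,st,ce=cv2.connectedComponentsWithStats(k); s=proj(K,m,T,seed)[0]
    b=min((q for q in range(1,n) if st[q,4]>60),key=lambda q:np.hypot(*(ce[q]-s)))
    c=max(cv2.findContours((l==b).astype(np.uint8),cv2.RETR_EXTERNAL,cv2.CHAIN_APPROX_NONE)[0],key=len)[:,0]
    W=np.array([unproj(K,m,T,u,v,z)[:2] for u,v in c]); (x,y),rr=cv2.minEnclosingCircle((W*1e3).astype(np.float32))
    e=cv2.fitEllipse(W.astype(np.float32)*1e3); print("blob",ce[b].round(1),st[b],"enclosing",round(x,1),round(y,1),round(rr,1),"ellipse",np.round(e[0],1),np.round(e[1],1))
E
python3 - <<'E'
from h import *
go(.65,.1,.18)
s=shot("w2"); go(.65,.1,.18)
i=s[0]; hsv=cv2.cvtColor(i,cv2.COLOR_BGR2HSV)
for p in ((283,211),(283,183),(283,178),(283,168)): print(p,hsv[p[1],p[0]])
p=proj(*s[1:],[[.6497,.0985,.076]])[0]; print(p)
fitdisc(s,(0,80,40),(12,255,255),.076,.0175,[.65,.0985,.076])
E
```

```text
pos [648.9  99.6 195.9] shift [-1.2  0.4 15.9] yaw tool x 179.8
pos [648.8 101.1 198.1] shift [-1.3 -1.1 18.1] yaw tool x 179.89
(283, 211) [  7 114  98]
(283, 183) [106  56  86]
(283, 178) [ 44  49 114]
(283, 168) [ 35  35 205]
[279.21350492 211.87806555]
blob [279.7 211.3] [ 260  192   40   39 1191] enclosing 649.4 98.9 16.3 ellipse [649.5  98.9] [31.7 31.8]
```

```bash
python3 -m crank '[0,0,5,0,0,0,0,0,0,10,0,0,0,0,0,0,10,0,0,0,0,0,0,10,0,0,0,0,0,0,10,0,0,0,0]'
python3 - <<'E'
from h import *
s=shot("w3"); go(.65,.1,.18)
fitdisc(s,(0,80,40),(12,255,255),.076,.0175,[.65,.0985,.076])
fitdisc(s,(95,30,40),(125,255,255),.057,.0175,[.63,.0985,.057])
fitdisc(s,(30,38,60),(75,90,190),.038,.0175,[.62,.0985,.038])
i,K,m,T=s; j=i.copy()
for c,r in (((.6495,.0990,.076),.0175),((.6495,.100,.057),.023),((.6495,.1,.038),.0285),((.6495,.1,.019),.034)):
    cv2.polylines(j,[np.round(proj(K,m,T,circ(c,r))*16).astype(int).astype(np.int32)],True,(255,0,255),1,4,4)
cv2.imwrite("pics/w3o.png",np.hstack([cv2.resize(a[140:240,230:330],None,fx=4,fy=4) for a in (i,j)]))
E
```

```text
time: 2.33
position: [0.6495, 0.1029, 0.1915]
tool_rot: [-0.001, 1.0, -0.0, 0.001]
ft_force: [0.3, 0.4, 0.3]
grip_width: 0.087
grip_force: 0.0
pos [649.6 102.7 191.5] shift [-0.4 -2.7 11.5] yaw tool x -179.93
blob [275.6 210.8] [ 256  192   40   39 1233] enclosing 649.6 99.0 16.4 ellipse [649.5  98.9] [31.7 31.9]
blob [273.1 191.4] [250 180  50  37 539] enclosing 648.5 97.7 21.6 ellipse [651.6  98.1] [40.8 45.5]
blob [279.2 185.8] [246 171  60  52 548] enclosing 649.9 98.7 27.9 ellipse [652.2  97.9] [52.2 55.4]
```

View pics/w3o.png

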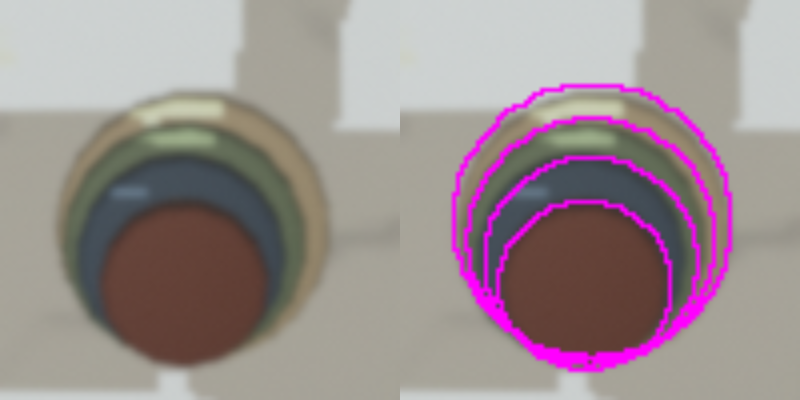

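Settled picture: red disc centre (277,211) full frame matches (649.5, 99.0) mm. Blue is about (649, 97.8), green (650, 99), cream (650, 100). Descending on red.

```bash
python3 -m crank '[0,-3.7,30,0,0,0,70,0,-3.7,65,0,0,0,70,0,-3.7,95,0,0,0,70,0,-3.7,103,0,0,0,70,0,-3.7,103,0,0,0,70]'
python3 -m crank '[0,0,1,0,0,0,70,0,0,1,0,0,0,70,0,0,1,0,0,0,70,0,0,1,0,0,0,70,0,0,1,0,0,0,70]'
python3 -c "from h import *; go(.6495,.099,.085)"
```

```text
time: 2.8
position: [0.6476, 0.0985, 0.0851]
tool_rot: [-0.0, 1.0, 0.0, -0.003]
ft_force: [-0.2, 0.5, 0.8]
grip_width: 0.0653
grip_force: 0.0
time: 3.22
position: [0.6504, 0.0984, 0.088]
tool_rot: [-0.0, 1.0, -0.0, 0.001]
ft_force: [0.4, 0.4, 1.0]
grip_width: 0.0633
grip_force: 0.0
pos [650.4  98.4  88. ] shift [0.9 0.6 3. ] yaw tool x -179.98
```

```bash
python3 -m crank '[1,0.5,2.5,0,0,0,70,1,0.5,2.5,0,0,0,70,1,0.5,2.5,0,0,0,120,1,0.5,2.5,0,0,0,180,1,0.5,2.5,0,0,0,180]' 12
python3 -m crank '[0,0,0,0,0,0,180,0,0,0,0,0,0,180,0,0,0,0,0,0,180,0,0,0,0,0,0,180,0,0,0,0,0,0,180]' 12
```

```text
time: 3.63
position: [0.6485, 0.0989, 0.084]
tool_rot: [-0.0, 1.0, -0.0, -0.0]
ft_force: [-0.4, 0.2, 0.1]
grip_width: 0.0507
grip_force: 0.0
time: 4.05
position: [0.6485, 0.0989, 0.084]
tool_rot: [-0.0, 1.0, -0.0, -0.0]
ft_force: [-0.0, 0.1, -0.6]
grip_width: 0.0346
grip_force: 12.0
```

```bash
python3 -m crank '[0,0,-25,0,0,0,180,0,0,-60,0,0,0,180,6,-40,-66,0,0,0,180,12,-80,-66,0,0,0,180,18,-120,-66,0,0,0,180]'
python3 -m crank '[0,-36,0,0,0,0,180,5,-70,0,0,0,0,180,5,-84,0,0,0,0,180,5,-84,0,0,0,0,180,5,-84,0,0,0,0,180]'
python3 -m crank '[0,0,0,0,0,0,180,0,0,0,0,0,0,180,0,0,0,0,0,0,180,0,0,0,0,0,0,180,0,0,0,0,0,0,180]'
python3 - <<'E'
from h import *
go(.6659,-.1049,.15)
s=shot("r1"); i,K,m,T=s; print(T[:3,3])
print(proj(K,m,T,[[.6659,-.1049,.058],T[:3,3]-[0,0,.027]]))
fitdisc(s,(0,80,20),(12,255,255),.058,.0165,[.6659,-.1049,.058])
j=i.copy()
cv2.polylines(j,[np.round(proj(K,m,T,circ((.6659,-.1049,.058),.0165))*16).astype(np.int32)],True,(255,0,255),1,4,4)
cv2.imwrite("pics/r1o.png",np.hstack([cv2.resize(a[120:270,210:340],None,fx=3,fy=3) for a in (i,j)]))
E
```

```text
time: 4.47
position: [0.6311, -0.0216, 0.1515]
tool_rot: [-0.001, 1.0, -0.0, 0.001]
ft_force: [0.8, -0.7, -0.3]
grip_width: 0.0341
grip_force: 12.0
time: 4.88
position: [0.6255, -0.1053, 0.1499]
tool_rot: [0.001, 1.0, 0.0, -0.0]
ft_force: [-0.3, 0.3, -0.3]
grip_width: 0.0346
grip_force: 12.0
time: 5.3
position: [0.6257, -0.104, 0.1501]
tool_rot: [-0.001, 1.0, 0.0, -0.0]
ft_force: [-0.3, -0.4, -1.5]
grip_width: 0.0344
grip_force: 12.0
pos [ 625.7 -104.   150.1] shift [-40.2  -1.    0.1] yaw tool x -179.9
[ 0.62571794 -0.10399279  0.15006033]
[[279.34110704 269.27093212]
 [280.66630645 254.85323374]]
blob [279.3 249.7] [ 248  229   65   35 1532] enclosing 657.2 -104.4 24.8 ellipse [ 649.3 -105.1] [28.7 49.6]
```

View pics/r1o.png

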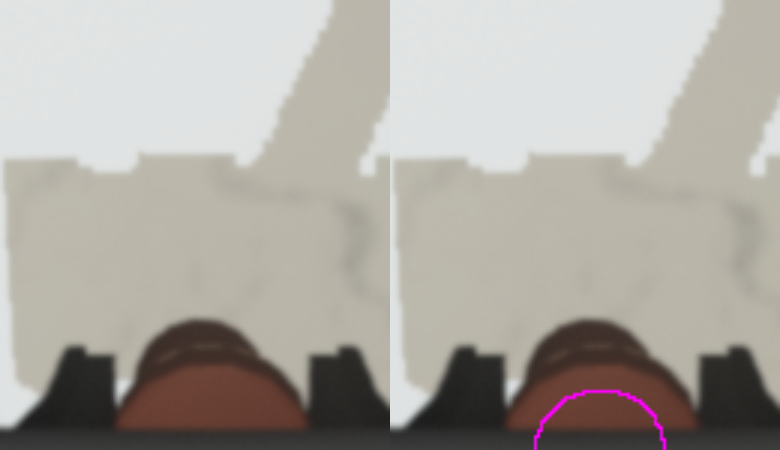

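The fisheye shows image-up as toward the base. The jar is hidden by the held lid and gripper bar, so I must stand beyond it (+X).

```bash
python3 -m crank '[-40,0,0,0,0,0,180,-75,0,0,0,0,0,180,-90,0,0,0,0,0,180,-90,0,0,0,0,0,180,-90,0,0,0,0,0,180]'
python3 -m crank '[0,0,0,0,0,0,180,0,0,0,0,0,0,180,0,0,0,0,0,0,180,0,0,0,0,0,0,180,0,0,0,0,0,0,180]'
python3 - <<'E'
from h import *
go(.6659,-.1049,.15)
s=shot("r2"); i,K,m,T=s; j=i.copy()
L=T[:3,3]-np.array([-.001,0,.008])
print(proj(K,m,T,[[.6659,-.1049,.058],L]))
for c,r in (((.6659,-.1049,.058),.0165),((.6659,-.1049,.058),.0115),(L,.0175)):
    cv2.polylines(j,[np.round(proj(K,m,T,circ(c,r))*16).astype(np.int32)],True,(255,0,255),1,4,4)
cv2.imwrite("pics/r2o.png",np.hstack([cv2.resize(a[130:270,215:345],None,fx=3,fy=3) for a in (i,j)]))
E
```

```text
time: 5.77
position: [0.7155, -0.1046, 0.1495]
tool_rot: [-0.001, 1.0, 0.0, -0.001]
ft_force: [-1.0, -0.4, -0.5]
grip_width: 0.0347
grip_force: 12.0
time: 6.18
position: [0.7151, -0.1052, 0.1503]
tool_rot: [0.0, 1.0, 0.0, -0.0]
ft_force: [-0.2, 1.1, 0.4]
grip_width: 0.0346
grip_force: 12.0
pos [ 715.1 -105.2  150.3] shift [49.2  0.3  0.3] yaw tool x 180.0
[[280.89930917 152.68843486]
 [280.71993336 271.85428161]]
```

View pics/r2o.png

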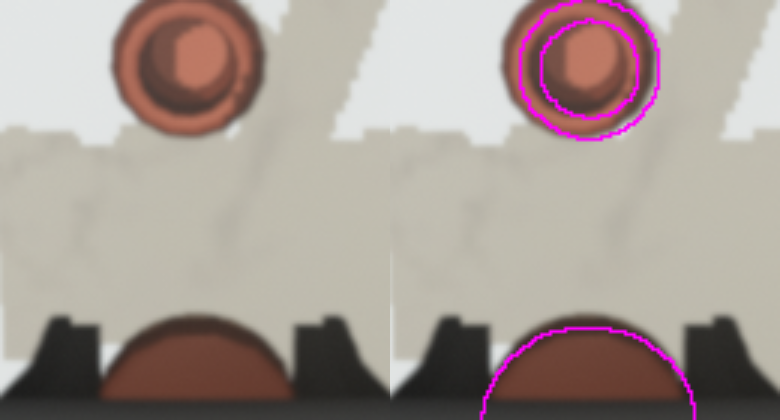

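Red jar mouth at crop (188,65) vs predicted (199,69), so the jar centre is at about (665.0, -107.6). The held lid agrees with prediction in Y.

```bash
python3 -m crank '[30,-2.4,10,0,0,0,180,51,-2.4,30,0,0,0,180,51,-2.4,50,0,0,0,180,51,-2.4,57,0,0,0,180,51,-2.4,57,0,0,0,180]'
python3 -m crank '[0,0,0,0,0,0,180,0,0,0,0,0,0,180,0,0,0,0,0,0,180,0,0,0,0,0,0,180,0,0,0,0,0,0,180]'
python3 -c "from h import *; go(.664,-.1076,.076)"
```

```text
time: 6.65
position: [0.6635, -0.1073, 0.0912]
tool_rot: [0.0, 1.0, 0.001, -0.002]
ft_force: [0.3, 0.5, 0.4]
grip_width: 0.0347
grip_force: 12.0
time: 7.07
position: [0.6653, -0.1076, 0.0939]
tool_rot: [-0.0, 1.0, -0.0, 0.001]
ft_force: [-0.6, -0.2, -0.0]
grip_width: 0.0345
grip_force: 12.0
pos [ 665.3 -107.6   93.9] shift [ 1.3  0.  17.9] yaw tool x -179.97
```

```bash
python3 -m crank '[0.3,0,3,0,0,0,180,0.3,0,6,0,0,0,180,0.3,0,9,0,0,0,180,0.3,0,12,0,0,0,180,0.3,0,13,0,0,0,180]'
python3 -m crank '[0,0,0.5,0,0,0,180,0,0,1,0,0,0,180,0,0,1.5,0,0,0,180,0,0,2,0,0,0,180,0,0,2.5,0,0,0,180]'
python3 -c "from h import *; go(.664,-.1076,.076)"
```

```text
time: 7.48
position: [0.6638, -0.1074, 0.0791]
tool_rot: [-0.0, 1.0, 0.0, -0.001]
ft_force: [-0.1, 0.3, 0.1]
grip_width: 0.0346
grip_force: 12.0
time: 7.9
position: [0.6644, -0.1075, 0.0777]
tool_rot: [-0.0, 1.0, -0.0, 0.0]
ft_force: [0.0, 0.2, -0.4]
grip_width: 0.0343
grip_force: 12.0
pos [ 664.4 -107.5   77.7] shift [ 0.4 -0.1  1.7] yaw tool x -179.98
```

```bash
python3 -m crank '[0,0,0.5,0,0,0,180,0,0,1,0,0,0,180,0,0,1.3,0,0,0,180,0,0,1.6,0,0,0,180,0,0,1.6,0,0,0,180]'
python3 -m crank '[0,0,0.3,0,0,0,180,0,0,0.6,0,0,0,180,0,0,0.8,0,0,0,180,0,0,0.8,0,0,0,180,0,0,0.8,0,0,0,180]'
```

```text
time: 8.32
position: [0.6643, -0.1075, 0.076]
tool_rot: [-0.0, 1.0, -0.0, 0.0]
ft_force: [-0.0, 0.5, 0.4]
grip_width: 0.0342
grip_force: 12.0
time: 8.73
position: [0.6646, -0.1076, 0.076]
tool_rot: [-0.0, 1.0, -0.0, 0.0]
ft_force: [-0.5, -0.1, 4.9]
grip_width: 0.0341
grip_force: 12.0
```

```bash
python3 -m crank '[0,0,0,0,0,0,110,0,0,0,0,0,0,80,0,0,0,0,0,0,60,0,0,0,0,0,0,60,0,0,-5,0,0,0,60]'
python3 -m crank '[0,0,-30,0,0,0,60,0,0,-65,0,0,0,60,3,30,-90,0,0,0,60,6,70,-100,0,0,0,60,9,110,-100,0,0,0,60]'
python3 -m crank '[3,40,0,0,0,0,60,6,75,0,0,0,0,60,6,96,0,0,0,0,60,6,96,0,0,0,0,60,6,96,0,0,0,0,60]'
python3 -m crank '[0,0,0,0,0,0,60,0,0,0,0,0,0,60,0,0,0,0,0,0,60,0,0,0,0,0,0,60,0,0,0,0,0,0,60]'
python3 - <<'E'
from h import *
go(.6495,.098,.066)
s=shot("b1")
fitdisc(s,(95,30,40),(125,255,255),.057,.0175,[.65,.0985,.057])
fitdisc(s,(30,30,60),(75,90,200),.038,.0175,[.62,.0985,.038])
c=robot.camera("top")["pixels"]; 
i,K,m,T=s
a=cv2.resize(i[120:270,200:360],None,fx=2.5,fy=2.5); b=cv2.resize(c[145:235,250:370,::-1],(400,300)); cv2.imwrite("pics/b1o.png",np.hstack([a[:300],b]) if 0 else np.hstack([a,cv2.copyMakeBorder(b,0,75,0,0,0)]))
E
```

```text
time: 9.15
position: [0.6634, -0.1072, 0.0789]
tool_rot: [-0.0, 1.0, 0.0, -0.001]
ft_force: [0.1, 0.2, -1.1]
grip_width: 0.0598
grip_force: 0.0
time: 9.57
position: [0.6577, 0.0021, 0.1845]
tool_rot: [0.001, 1.0, -0.001, 0.004]
ft_force: [1.1, -0.1, 0.2]
grip_width: 0.0667
grip_force: 0.0
time: 9.98
position: [0.649, 0.0998, 0.1804]
tool_rot: [-0.002, 1.0, -0.0, 0.0]
ft_force: [-0.5, -1.1, 0.6]
grip_width: 0.0663
grip_force: 0.0
time: 10.4
position: [0.6494, 0.0974, 0.1801]
tool_rot: [0.001, 1.0, -0.0, -0.0]
ft_force: [0.6, 0.4, 0.1]
grip_width: 0.0666
grip_force: 0.0
pos [649.4  97.4 180.1] shift [-1.000e-01  6.000e-01  1.141e+02] yaw tool x 179.93
blob [281.1 207.6] [ 256  182   52   51 2083] enclosing 648.7 97.8 21.9 ellipse [648.7  97.9] [42.4 42.8]
blob [283.4 189.3] [251 173  62  55 657] enclosing 649.5 98.3 28.1 ellipse [652.   98.1] [52.  54.9]
```

View pics/b1o.png

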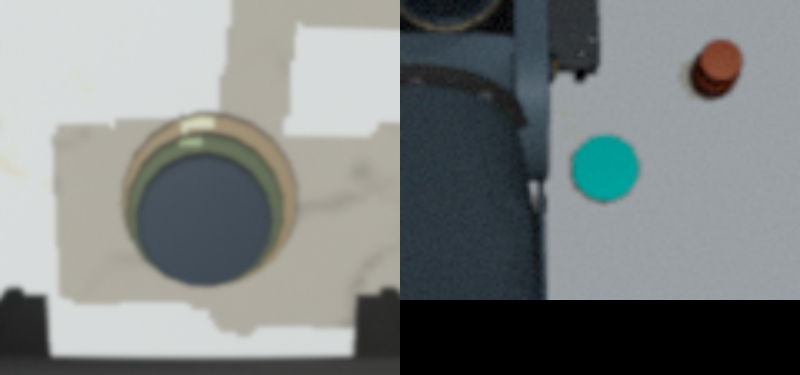

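Red lid sits level on its jar. Blue lid centre at (281,207.6) px gives (648.7, 97.9) mm.

```bash
python3 -m crank '[0.7,0.5,40,0,0,0,60,0.7,0.5,80,0,0,0,60,0.7,0.5,105,0,0,0,60,0.7,0.5,112,0,0,0,60,0.7,0.5,112,0,0,0,60]' 12
python3 -m crank '[0,0,1,0,0,0,60,0,0,1,0,0,0,60,0,0,1,0,0,0,60,0,0,1,0,0,0,60,0,0,1,0,0,0,60]'
python3 -c "from h import *; go(.6487,.0979,.066)"
```

```text
time: 10.92
position: [0.6469, 0.0989, 0.0657]
tool_rot: [-0.0, 1.0, 0.0, -0.003]
ft_force: [0.3, -1.2, 0.3]
grip_width: 0.0664
grip_force: 0.0
time: 11.33
position: [0.6494, 0.099, 0.0687]
tool_rot: [-0.0, 1.0, -0.0, 0.001]
ft_force: [-0.5, 0.7, 0.5]
grip_width: 0.0663
grip_force: 0.0
pos [649.4  99.   68.7] shift [ 0.7 -1.1  2.7] yaw tool x -179.98
```

```bash
python3 -m crank '[0.2,-1,2,0,0,0,60,0.2,-1,2,0,0,0,60,0.2,-1,2,0,0,0,100,0.2,-1,2,0,0,0,150,0.2,-1,2,0,0,0,150]' 12
python3 -m crank '[0,0,0,0,0,0,150,0,0,0,0,0,0,150,0,0,0,0,0,0,150,0,0,0,0,0,0,150,0,0,0,0,0,0,150]'
```

```text
time: 11.75
position: [0.6483, 0.098, 0.0651]
tool_rot: [-0.0, 1.0, 0.0, -0.0]
ft_force: [-0.3, -0.3, 0.2]
grip_width: 0.0538
grip_force: 0.0
time: 12.17
position: [0.6483, 0.098, 0.0651]
tool_rot: [-0.0, 1.0, -0.0, -0.0]
ft_force: [0.2, 0.3, -0.8]
grip_width: 0.0457
grip_force: 12.0
```

```bash
python3 -m crank '[0,0,-25,0,0,0,150,0,0,-60,0,0,0,150,25,19,-85,0,0,0,150,55,42,-90,0,0,0,150,87,66,-90,0,0,0,150]'
python3 -m crank '[32,24,0,0,0,0,150,63,48,0,0,0,0,150,89,67,0,0,0,0,150,89,67,0,0,0,0,150,89,67,0,0,0,0,150]'
python3 -m crank '[0,0,0,0,0,0,150,0,0,0,0,0,0,150,0,0,0,0,0,0,150,0,0,0,0,0,0,150,0,0,0,0,0,0,150]'
python3 -m crank '[0,0,0,0,0,0,150,0,0,0,0,0,0,150,0,0,0,0,0,0,150,0,0,0,0,0,0,150,0,0,0,0,0,0,150]'
python3 - <<'E'
from h import *
P=np.array([.4171,.2307,.067])
s=shot("b2"); i,K,m,T=s; j=i.copy(); go(*P)
L=T[:3,3]+np.array([.0004,0,-.0081])
p=proj(K,m,T,[P,L]); print(p); u,v=np.round(p[0]).astype(int); y0=v-45
for c,r in ((P,.022),(P,.017),(L,.023)):
    cv2.polylines(j,[np.round(proj(K,m,T,circ(c,r))*16).astype(np.int32)],True,(255,0,255),1,4,4)
print(y0); cv2.imwrite("pics/b2o.png",np.hstack([cv2.resize(a[y0:y0+165,215:345],None,fx=3,fy=3) for a in (i,j)]))
E
```

```text
time: 12.58
position: [0.5632, 0.1641, 0.158]
tool_rot: [0.001, 1.0, 0.0, 0.004]
ft_force: [-0.1, 0.4, -1.1]
grip_width: 0.0455
grip_force: 12.0
time: 13.0
position: [0.4706, 0.232, 0.1553]
tool_rot: [-0.002, 1.0, -0.0, -0.0]
ft_force: [0.4, -0.6, -0.6]
grip_width: 0.0454
grip_force: 12.0
time: 13.42
position: [0.473, 0.2303, 0.155]
tool_rot: [0.001, 1.0, -0.0, 0.0]
ft_force: [0.1, 0.1, -0.3]
grip_width: 0.0457
grip_force: 12.0
time: 13.83
position: [0.4723, 0.2309, 0.1551]
tool_rot: [-0.0, 1.0, -0.0, -0.0]
ft_force: [0.4, 0.6, -1.5]
grip_width: 0.0455
grip_force: 12.0
pos [472.3 231.  155.2] shift [55.2 -0.2 88.2] yaw tool x -179.98
[[280.15591898 144.68041959]
 [280.71867348 270.67610711]]
100
```

View pics/b2o.png

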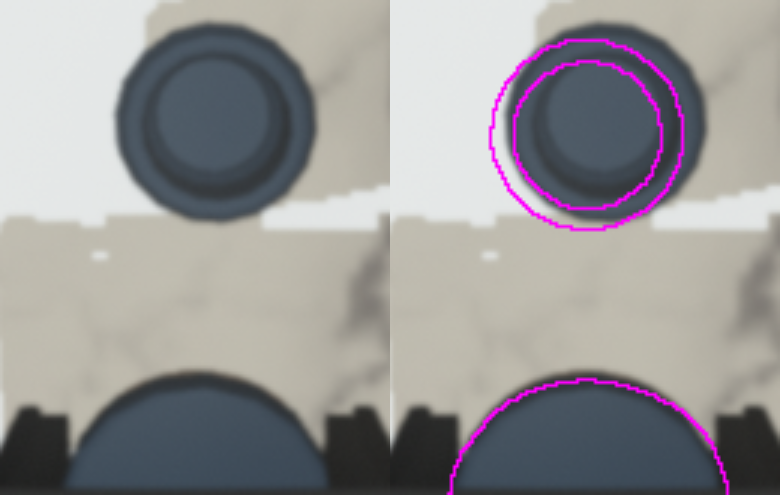

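Blue jar mouth at crop (216,125) vs predicted (198,135), so the jar is at about (414.8, 234.8). The lid matches prediction within 0.5 mm.

```bash
python3 -m crank '[25,2,5,0,0,0,150,50,4,20,0,0,0,150,57.9,4,38,0,0,0,150,57.9,4,50,0,0,0,150,57.9,4,53,0,0,0,150]'
python3 -m crank '[0,0,0,0,0,0,150,0,0,0,0,0,0,150,0,0,0,0,0,0,150,0,0,0,0,0,0,150,0,0,0,0,0,0,150]'
python3 -c "from h import *; go(.4144,.235,.085)"
```

```text
time: 14.3
position: [0.4126, 0.2347, 0.1008]
tool_rot: [-0.0, 1.0, -0.001, -0.002]
ft_force: [-0.4, -0.3, -1.0]
grip_width: 0.0454
grip_force: 12.0
time: 14.72
position: [0.4151, 0.235, 0.1027]
tool_rot: [-0.0, 1.0, 0.0, 0.001]
ft_force: [-0.5, -0.2, -0.9]
grip_width: 0.0455
grip_force: 12.0
pos [415.1 235.  102.7] shift [ 0.7 -0.  17.7] yaw tool x -179.99
```

```bash
python3 -m crank '[0,0,3,0,0,0,150,0,0,6,0,0,0,150,0,0,9,0,0,0,150,0,0,11,0,0,0,150,0,0,12.5,0,0,0,150]'
python3 -m crank '[0,0,0.5,0,0,0,150,0,0,1,0,0,0,150,0,0,1.5,0,0,0,150,0,0,2,0,0,0,150,0,0,2.5,0,0,0,150]'
python3 -c "from h import *; go(.4144,.235,.085)"
```

```text
time: 15.13
position: [0.4144, 0.235, 0.0893]
tool_rot: [-0.0, 1.0, 0.0, -0.0]
ft_force: [0.2, 0.8, -0.2]
grip_width: 0.0456
grip_force: 12.0
time: 15.55
position: [0.4145, 0.235, 0.0872]
tool_rot: [-0.0, 1.0, 0.0, 0.0]
ft_force: [-1.0, 1.3, 0.8]
grip_width: 0.0451
grip_force: 12.0
pos [414.5 235.   87.2] shift [ 0.1 -0.   2.2] yaw tool x -179.98
```

```bash
python3 -m crank '[0,0,0.5,0,0,0,150,0,0,1,0,0,0,150,0,0,1.5,0,0,0,150,0,0,2,0,0,0,150,0,0,2,0,0,0,150]'
python3 -m crank '[0,0,0.3,0,0,0,150,0,0,0.6,0,0,0,150,0,0,0.8,0,0,0,150,0,0,0.8,0,0,0,150,0,0,0.8,0,0,0,150]'
```

```text
time: 15.97
position: [0.4145, 0.235, 0.0851]
tool_rot: [-0.0, 1.0, 0.0, 0.0]
ft_force: [-0.4, 1.1, 0.1]
grip_width: 0.0453
grip_force: 12.0
time: 16.38
position: [0.4145, 0.2351, 0.085]
tool_rot: [-0.0, 1.0, 0.0, 0.0]
ft_force: [-0.8, 1.7, 6.4]
grip_width: 0.0456
grip_force: 12.0
```

```bash
python3 -m crank '[0,0,0,0,0,0,120,0,0,0,0,0,0,90,0,0,0,0,0,0,60,0,0,0,0,0,0,30,0,0,-5,0,0,0,30]'
python3 -m crank '[0,0,-30,0,0,0,30,0,0,-65,0,0,0,30,-20,-12,-88,0,0,0,30,-55,-32,-92,0,0,0,30,-90,-52,-92,0,0,0,30]'
python3 -m crank '[-36,-21,0,0,0,0,30,-72,-42,0,0,0,0,30,-108,-63,0,0,0,0,30,-138,-81,0,0,0,0,30,-145,-85,0,0,0,0,30]'
python3 -m crank '[0,0,0,0,0,0,30,0,0,0,0,0,0,30,0,0,0,0,0,0,30,0,0,0,0,0,0,30,0,0,0,0,0,0,30]'
python3 - <<'E'
from h import *
s=shot("g1"); go(.6495,.0985,.047)
fitdisc(s,(30,30,50),(80,120,200),.038,.0175,[.65,.0985,.038])
c=robot.camera("scene")["pixels"][:,:,::-1]
i=s[0]
cv2.imwrite("pics/g1o.png",np.hstack([cv2.resize(i[120:270,200:360],(400,375)),cv2.resize(c[150:320,180:340],(353,375))]))
E
```

```text
time: 16.8
position: [0.4137, 0.2346, 0.0887]
tool_rot: [-0.0, 1.0, -0.0, -0.001]
ft_force: [-0.4, 0.5, -0.8]
grip_width: 0.0651
grip_force: 0.0
time: 17.22
position: [0.5056, 0.1831, 0.1842]
tool_rot: [-0.001, 1.0, 0.0, 0.002]
ft_force: [0.7, 0.6, 0.4]
grip_width: 0.0766
grip_force: 0.0
time: 17.63
position: [0.6551, 0.0939, 0.1818]
tool_rot: [0.002, 1.0, -0.001, 0.003]
ft_force: [0.7, 0.1, 0.4]
grip_width: 0.0767
grip_force: 0.0
time: 18.05
position: [0.648, 0.0992, 0.1815]
tool_rot: [-0.001, 1.0, 0.0, -0.001]
ft_force: [0.1, 0.3, -0.1]
grip_width: 0.0767
grip_force: 0.0
pos [648.3  99.1 181.6] shift [ -1.3  -0.6 134.6] yaw tool x -179.9
blob [279.4 204.3] [ 249  168   62   68 3004] enclosing 647.3 99.2 31.1 ellipse [649.3  98.2] [53.4 58.6]
```

View pics/g1o.png

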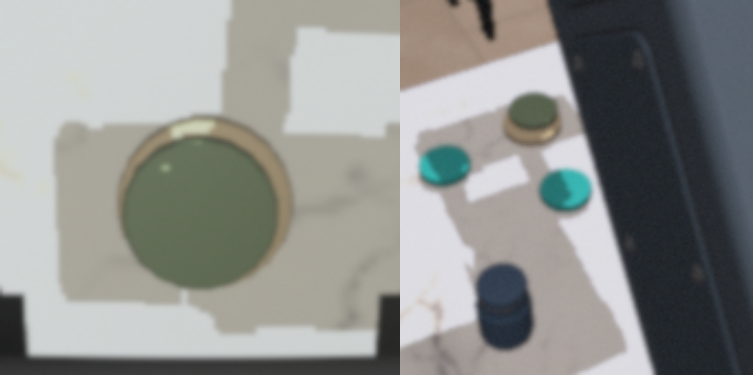

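Blue lid sits level on its jar. Green disc in crop spans x 122–280, y 138–290, so its centre is at full px (280.4, 205.6).

```bash
python3 - <<'E'
from h import *
s=ld("g1"); g=unproj(*s[1:],280.1,205.4,.038); print(g*1e3, unproj(*s[1:],280.1,175.2,.038)*1e3,unproj(*s[1:],280.1,235.8,.038)*1e3)
print(unproj(*s[1:],248.6,207,.038)*1e3,unproj(*s[1:],311.9,207,.038)*1e3)
go(g[0],g[1],.047)
E
```

```text
[650.18102819  98.84829009  38.        ] [623.01638513  98.8356243   38.        ] [678.87724003  98.86117472  38.        ]
[651.66902039  70.70943523  38.        ] [651.63791739 127.25615601  38.        ]
pos [648.6  98.9 181.6] shift [ -1.6  -0.  134.6] yaw tool x -179.91
```

```bash
python3 -m crank '[-2.3,0,40,0,0,0,30,-2.3,0,80,0,0,0,30,-2.3,0,115,0,0,0,30,-2.3,0,128,0,0,0,30,-2.3,0,130,0,0,0,30]'
python3 -m crank '[0,0,1,0,0,0,30,0,0,1,0,0,0,30,0,0,1,0,0,0,30,0,0,1,0,0,0,30,0,0,1,0,0,0,30]'
python3 -c "from h import *; go(.651,.099,.047)"
```

```text
time: 18.57
position: [0.6489, 0.0983, 0.0479]
tool_rot: [-0.0, 1.0, 0.0, -0.004]
ft_force: [-0.0, -0.1, -0.0]
grip_width: 0.0768
grip_force: 0.0
time: 18.98
position: [0.6528, 0.098, 0.0522]
tool_rot: [-0.0, 1.0, -0.0, 0.002]
ft_force: [0.1, 0.6, -0.2]
grip_width: 0.0766
grip_force: 0.0
pos [652.8  98.   52.2] shift [1.8 1.  5.2] yaw tool x -179.98
```

```bash
python3 -m crank '[0.3,0.8,3.5,0,0,0,30,0.3,0.8,3.5,0,0,0,30,0.3,0.8,3.5,0,0,0,50,0.3,0.8,3.5,0,0,0,120,0.3,0.8,3.5,0,0,0,120]' 15
python3 -m crank '[0,0,0,0,0,0,120,0,0,0,0,0,0,120,0,0,0,0,0,0,120,0,0,0,0,0,0,120,0,0,0,0,0,0,120]'
```

```text
time: 19.4
position: [0.6514, 0.0988, 0.0468]
tool_rot: [-0.0, 1.0, -0.0, -0.0]
ft_force: [-0.6, 0.3, -0.6]
grip_width: 0.0642
grip_force: 0.0
time: 19.82
position: [0.6514, 0.0988, 0.0468]
tool_rot: [-0.0, 1.0, -0.0, -0.0]
ft_force: [0.3, -0.2, -0.8]
grip_width: 0.0562
grip_force: 15.0
```

```bash
python3 -m crank '[0,0,-25,0,0,0,120,0,0,-60,0,0,0,120,5,-10,-95,0,0,0,120,15,-30,-123,0,0,0,120,33,-65,-123,0,0,0,120]'
python3 -m crank '[18,-36,0,0,0,0,120,36,-72,0,0,0,0,120,54,-108,0,0,0,0,120,72,-144,0,0,0,0,120,90,-180,0,0,0,0,120]'
python3 -m crank '[14,-27,0,0,0,0,120,24,-45,0,0,0,0,120,28,-50,0,0,0,0,120,28,-50,0,0,0,0,120,28,-50,0,0,0,0,120]'
python3 -m crank '[0,0,0,0,0,0,120,0,0,0,0,0,0,120,0,0,0,0,0,0,120,0,0,0,0,0,0,120,0,0,0,0,0,0,120]'
python3 -m crank '[0,0,0,0,0,0,120,0,0,0,0,0,0,120,0,0,0,0,0,0,120,0,0,0,0,0,0,120,0,0,0,0,0,0,120]'
python3 - <<'E'
from h import *
P=np.array([.4388,-.1946,.076])
s=shot("g2"); i,K,m,T=s; j=i.copy(); go(*P)
L=T[:3,3]+np.array([-.0004,0,-.0088])
p=proj(K,m,T,[P,L]); print(p); u,v=np.round(p[0]).astype(int); y0=max(v-50,0)
for c,r in ((P,.0275),(P,.0225),(L,.0285)):
    cv2.polylines(j,[np.round(proj(K,m,T,circ(c,r))*16).astype(np.int32)],True,(255,0,255),1,4,4)
print(y0); cv2.imwrite("pics/g2o.png",np.hstack([cv2.resize(a[y0:y0+170,215:345],None,fx=3,fy=3) for a in (i,j)]))
E
```

```text
time: 20.23
position: [0.6239, 0.0353, 0.1765]
tool_rot: [-0.002, 1.0, -0.0, 0.008]
ft_force: [2.6, -0.8, -0.8]
grip_width: 0.0568
grip_force: 15.0
time: 20.65
position: [0.5273, -0.1475, 0.1699]
tool_rot: [-0.0, 1.0, -0.0, -0.0]
ft_force: [1.7, -0.8, -1.4]
grip_width: 0.0564
grip_force: 15.0
time: 21.07
position: [0.5005, -0.1958, 0.1698]
tool_rot: [0.0, 1.0, 0.0, -0.0]
ft_force: [-0.3, 0.1, -0.9]
grip_width: 0.0564
grip_force: 15.0
time: 21.48
position: [0.5008, -0.1956, 0.1698]
tool_rot: [-0.001, 1.0, 0.0, 0.0]
ft_force: [-0.3, -0.7, -1.6]
grip_width: 0.0567
grip_force: 15.0
time: 21.9
position: [0.5005, -0.1963, 0.1699]
tool_rot: [-0.0, 1.0, 0.0, 0.0]
ft_force: [-0.7, -0.2, -1.2]
grip_width: 0.056
grip_force: 15.0
pos [ 500.5 -196.3  169.9] shift [61.7  1.7 93.9] yaw tool x -179.99
[[282.90290622 134.91224166]
 [280.71592103 268.60428425]]
85
```

View pics/g2o.png

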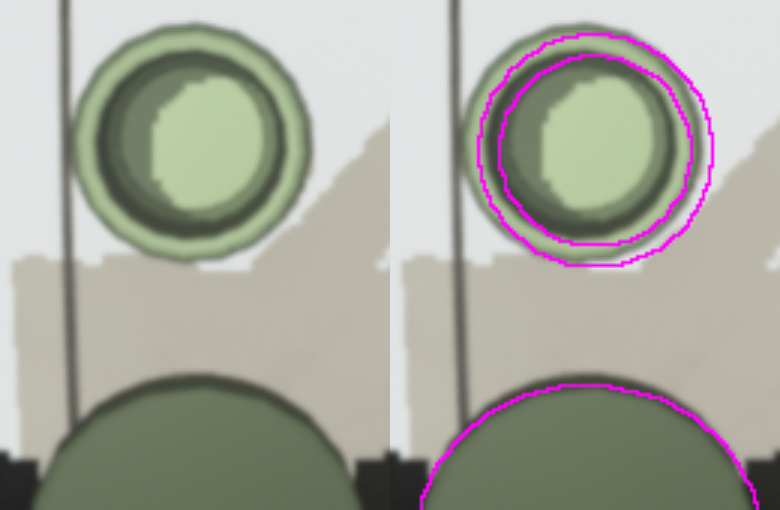

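Green jar mouth at crop (191.5,144.5) vs predicted (205.5,150), so the jar is at (437.5, -197.9). The held lid matches.

```bash
python3 -m crank '[25,-1,5,0,0,0,120,50,-1.6,20,0,0,0,120,62.6,-1.6,42,0,0,0,120,62.6,-1.6,56,0,0,0,120,62.6,-1.6,60,0,0,0,120]'
python3 -m crank '[0,0,0,0,0,0,120,0,0,0,0,0,0,120,0,0,0,0,0,0,120,0,0,0,0,0,0,120,0,0,0,0,0,0,120]'
python3 -c "from h import *; go(.4379,-.1978,.0948)"
```

```text
time: 22.37
position: [0.4361, -0.1971, 0.1083]
tool_rot: [0.0, 1.0, 0.001, -0.002]
ft_force: [0.3, 0.1, -0.7]
grip_width: 0.0568
grip_force: 15.0
time: 22.78
position: [0.4387, -0.1981, 0.1106]
tool_rot: [-0.0, 1.0, -0.001, 0.001]
ft_force: [-0.4, 0.1, -1.2]
grip_width: 0.0562
grip_force: 15.0
pos [ 438.7 -198.1  110.6] shift [ 0.8  0.4 15.8] yaw tool x -179.96
```

```bash
python3 -m crank '[0,0,3,0,0,0,120,0,0,6,0,0,0,120,0,0,9,0,0,0,120,0,0,11,0,0,0,120,0,0,11,0,0,0,120]'
python3 -m crank '[0,0,0.5,0,0,0,120,0,0,1,0,0,0,120,0,0,1.5,0,0,0,120,0,0,2,0,0,0,120,0,0,2,0,0,0,120]'
python3 -c "from h import *; go(.4379,-.1978,.0948)"
```

```text
time: 23.2
position: [0.4376, -0.1976, 0.0983]
tool_rot: [-0.0, 1.0, 0.0, -0.001]
ft_force: [0.3, -0.1, -1.6]
grip_width: 0.0565
grip_force: 15.0
time: 23.62
position: [0.4379, -0.1979, 0.0968]
tool_rot: [-0.0, 1.0, -0.0, -0.0]
ft_force: [0.3, -0.4, -1.4]
grip_width: 0.0563
grip_force: 15.0
pos [ 437.9 -197.9   96.8] shift [0.  0.1 2. ] yaw tool x -179.99
```

```bash
python3 -m crank '[0,0,0.5,0,0,0,120,0,0,1,0,0,0,120,0,0,1.5,0,0,0,120,0,0,2,0,0,0,120,0,0,2,0,0,0,120]'
python3 -m crank '[0,0,0.3,0,0,0,120,0,0,0.6,0,0,0,120,0,0,0.8,0,0,0,120,0,0,0.8,0,0,0,120,0,0,0.8,0,0,0,120]'
```

```text
time: 24.03
position: [0.4379, -0.1978, 0.0948]
tool_rot: [-0.0, 1.0, 0.0, -0.0]
ft_force: [-0.4, 0.2, -1.0]
grip_width: 0.0564
grip_force: 15.0
time: 24.45
position: [0.4379, -0.1978, 0.0947]
tool_rot: [-0.0, 1.0, -0.0, 0.0]
ft_force: [-0.6, 0.7, 4.9]
grip_width: 0.0563
grip_force: 15.0
```

```bash
python3 -m crank '[0,0,0,0,0,0,90,0,0,0,0,0,0,60,0,0,0,0,0,0,30,0,0,0,0,0,0,0,0,0,-5,0,0,0,0]'
python3 -m crank '[0,0,-30,0,0,0,0,0,0,-65,0,0,0,0,-10,14,-88,0,0,0,0,-28,40,-90,0,0,0,0,-50,70,-90,0,0,0,0]'
python3 -m crank '[-22,31,0,0,0,0,0,-44,62,0,0,0,0,0,-66,92,0,0,0,0,0,-88,123,0,0,0,0,0,-110,153,0,0,0,0,0]'
python3 -m crank '[-22,31,0,0,0,0,0,-42,59,0,0,0,0,0,-53,74,0,0,0,0,0,-53,74,0,0,0,0,0,-53,74,0,0,0,0,0]'
python3 -m crank '[0,0,0,0,0,0,0,0,0,0,0,0,0,0,0,0,0,0,0,0,0,0,0,0,0,0,0,0,0,0,0,0,0,0,0]'
python3 - <<'E'
from h import *
s=shot("c1"); go(.65,.1,.028)
i=s[0]; P=np.array([.65,.1,.019]); j=i.copy()
cv2.polylines(j,[np.round(proj(*s[1:],circ(P,.034))*16).astype(np.int32)],True,(255,0,255),1,4,4)
c=robot.camera("top")["pixels"][:,:,::-1]
cv2.imwrite("pics/c1o.png",np.hstack([cv2.resize(a[130:260,230:330],None,fx=2.7,fy=2.7) for a in (i,j)]+[cv2.resize(c[200:330,350:450],None,fx=2.5,fy=2.7)]))
print(proj(*s[1:],P))
E
```

```text
time: 24.87
position: [0.4375, -0.1976, 0.0985]
tool_rot: [-0.0, 1.0, 0.001, -0.001]
ft_force: [-0.2, -0.4, 0.8]
grip_width: 0.0757
grip_force: 0.0
time: 25.28
position: [0.4891, -0.1288, 0.1915]
tool_rot: [0.002, 1.0, -0.001, 0.002]
ft_force: [0.4, -1.1, -0.5]
grip_width: 0.0863
grip_force: 0.0
time: 25.7
position: [0.5985, 0.0271, 0.1893]
tool_rot: [-0.0, 1.0, 0.0, -0.0]
ft_force: [1.1, -0.1, 0.5]
grip_width: 0.087
grip_force: 0.0
time: 26.12
position: [0.6506, 0.1001, 0.1887]
tool_rot: [-0.001, 1.0, -0.0, -0.0]
ft_force: [0.3, -0.1, 0.5]
grip_width: 0.087
grip_force: 0.0
time: 26.53
position: [0.6506, 0.0983, 0.1893]
tool_rot: [0.001, 1.0, -0.0, -0.0]
ft_force: [0.1, -0.2, 0.4]
grip_width: 0.0871
grip_force: 0.0
pos [650.7  98.5 189.2] shift [  0.7   1.5 161.2] yaw tool x 179.96
[[282.25452065 195.49846045]]
```

View pics/c1o.png

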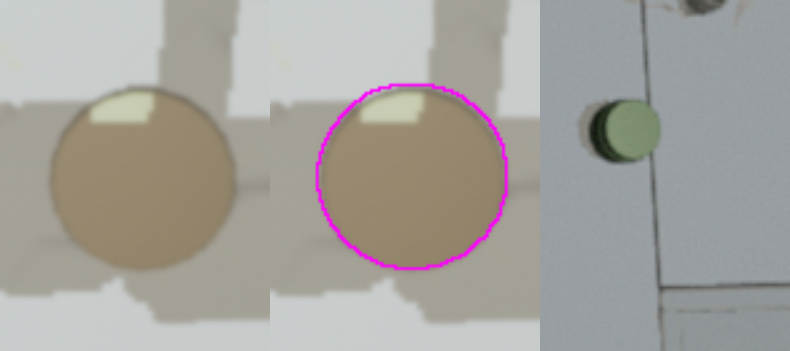

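Green closed level. Cream disc in crop spans x 51–235, y 87–270, putting it at (650.7, 100.2).

```bash
python3 -m crank '[0,1,40,0,0,0,0,0,1,80,0,0,0,0,0,1,120,0,0,0,0,0,1,145,0,0,0,0,0,1,155,0,0,0,0]'
python3 -m crank '[0,0,0,0,0,0,0,0,0,0,0,0,0,0,0,0,0,0,0,0,0,0,0,0,0,0,0,0,0,0,0,0,0,0,0]'
python3 -c "from h import *; go(.6507,.1002,.028)"
```

```text
time: 27.05
position: [0.6477, 0.1001, 0.0295]
tool_rot: [-0.0, 1.0, 0.0, -0.004]
ft_force: [-0.5, -0.4, 0.0]
grip_width: 0.087
grip_force: 0.0
time: 27.47
position: [0.6522, 0.1002, 0.0362]
tool_rot: [-0.0, 1.0, -0.0, 0.002]
ft_force: [-0.2, -0.4, 0.2]
grip_width: 0.0872
grip_force: 0.0
pos [652.2 100.2  36.2] shift [ 1.6 -0.   8.2] yaw tool x -179.98
```

```bash
python3 -m crank '[0,0,3,0,0,0,0,0,0,6,0,0,0,0,0,0,6,0,0,0,0,0,0,6,0,0,0,90,0,0,6,0,0,0,90]' 20
python3 -m crank '[0,0,0,0,0,0,90,0,0,0,0,0,0,90,0,0,0,0,0,0,90,0,0,0,0,0,0,90,0,0,0,0,0,0,90]'
python3 -c "from h import *; go(.6507,.1002,.028)"
```

```text
time: 27.88
position: [0.6508, 0.1002, 0.0279]
tool_rot: [-0.0, 1.0, 0.0, -0.0]
ft_force: [-0.0, -0.9, 0.0]
grip_width: 0.0804
grip_force: 0.0
time: 28.3
position: [0.6509, 0.1002, 0.028]
tool_rot: [-0.0, 1.0, 0.0, 0.0]
ft_force: [0.1, -0.5, -0.1]
grip_width: 0.0674
grip_force: 20.0
pos [650.9 100.2  28. ] shift [ 0.2 -0.   0. ] yaw tool x -179.98
```

```bash
python3 -m crank '[0,0,-25,0,0,0,90,0,0,-60,0,0,0,90,5,-3,-98,0,0,0,90,15,-9,-135,0,0,0,90,35,-21,-155,0,0,0,90]'
python3 -m crank '[34,-21,-2,0,0,0,90,68,-42,-2,0,0,0,90,100,-62,-2,0,0,0,90,114,-70,-2,0,0,0,90,116,-71,-2,0,0,0,90]'
python3 -m crank '[0,0,0,0,0,0,90,0,0,0,0,0,0,90,0,0,0,0,0,0,90,0,0,0,0,0,0,90,0,0,0,0,0,0,90]'
python3 -m crank '[0,0,0,0,0,0,90,0,0,0,0,0,0,90,0,0,0,0,0,0,90,0,0,0,0,0,0,90,0,0,0,0,0,0,90]'
python3 - <<'E'
from h import *
P=np.array([.4307,.0077,.085])
s=shot("c2"); i,K,m,T=s; j=i.copy(); go(*P)
L=T[:3,3]+np.array([-.0002,0,-.009])
p=proj(K,m,T,[P,L]); print(p); u,v=np.round(p[0]).astype(int); y0=max(v-60,0)
for c,r in ((P,.033),(P,.028),(L,.034)):
    cv2.polylines(j,[np.round(proj(K,m,T,circ(c,r))*16).astype(np.int32)],True,(255,0,255),1,4,4)
print(y0); cv2.imwrite("pics/c2o.png",np.hstack([cv2.resize(a[y0:y0+190,215:345],None,fx=3,fy=3) for a in (i,j)]))
E
```

```text
time: 28.72
position: [0.6196, 0.0797, 0.1876]
tool_rot: [-0.001, 1.0, -0.0, 0.005]
ft_force: [1.3, -0.9, -0.0]
grip_width: 0.0675
grip_force: 20.0
time: 29.13
position: [0.4955, 0.0073, 0.1849]
tool_rot: [0.001, 1.0, 0.0, -0.002]
ft_force: [0.9, 0.7, -1.4]
grip_width: 0.0669
grip_force: 20.0
time: 29.55
position: [0.5008, 0.0086, 0.1849]
tool_rot: [-0.001, 1.0, -0.0, 0.0]
ft_force: [-0.6, 0.2, -2.2]
grip_width: 0.0671
grip_force: 20.0
time: 29.97
position: [0.4999, 0.0082, 0.185]
tool_rot: [-0.0, 1.0, 0.0, -0.0]
ft_force: [0.6, -0.4, -1.1]
grip_width: 0.0673
grip_force: 20.0
pos [499.9   8.2 185.1] shift [ 69.2  -0.4 100.1] yaw tool x -179.98
[[279.79720006 124.37278197]
 [280.71541281 268.79443103]]
64
```

View pics/c2o.png

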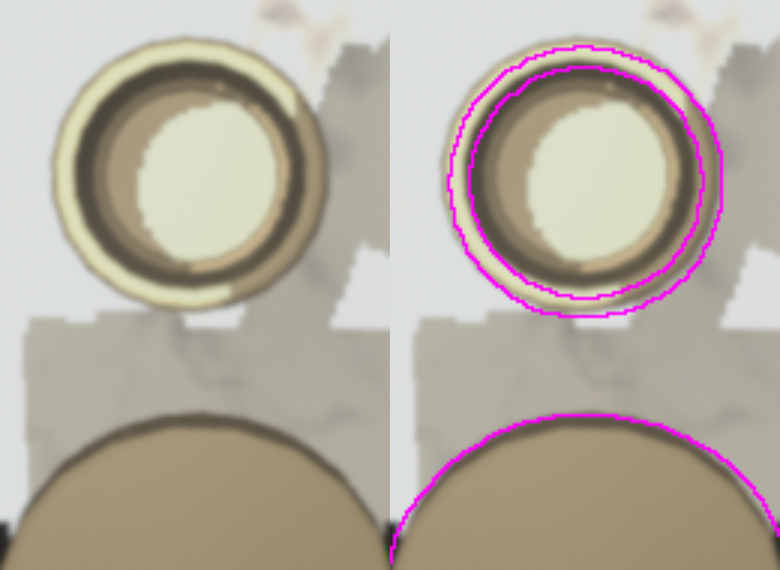

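Cream jar mouth at crop (190,174) vs predicted (196.5,183), so the jar is at (428.5, 6.1). The lid is within 1 mm of prediction.

```bash
python3 -m crank '[25,-1,5,0,0,0,90,52,-2,20,0,0,0,90,71.6,-2,42,0,0,0,90,71.6,-2,58,0,0,0,90,71.6,-2,65,0,0,0,90]'
python3 -m crank '[0,0,0,0,0,0,90,0,0,0,0,0,0,90,0,0,0,0,0,0,90,0,0,0,0,0,0,90,0,0,0,0,0,0,90]'
python3 -m crank '[0,0,3,0,0,0,90,0,0,6,0,0,0,90,0,0,8,0,0,0,90,0,0,9,0,0,0,90,0,0,9,0,0,0,90]'
python3 -c "from h import *; go(.4283,.0061,.104)"
```

```text
time: 30.43
position: [0.4261, 0.0065, 0.1188]
tool_rot: [0.0, 1.0, 0.0, -0.002]
ft_force: [0.5, -0.5, -1.2]
grip_width: 0.0669
grip_force: 20.0
time: 30.85
position: [0.4292, 0.006, 0.1207]
tool_rot: [-0.0, 1.0, -0.0, 0.001]
ft_force: [0.0, 0.6, -0.1]
grip_width: 0.0674
grip_force: 20.0
time: 31.27
position: [0.4281, 0.0062, 0.1107]
tool_rot: [-0.0, 1.0, 0.0, -0.0]
ft_force: [0.8, -0.1, -0.7]
grip_width: 0.0672
grip_force: 20.0
pos [428.1   6.2 110.7] shift [-0.2 -0.1  6.7] yaw tool x -179.99
```

```bash
python3 -m crank '[0,0,1,0,0,0,90,0,0,2,0,0,0,90,0,0,3,0,0,0,90,0,0,4,0,0,0,90,0,0,4.5,0,0,0,90]'
python3 -m crank '[0,0,0.5,0,0,0,90,0,0,1,0,0,0,90,0,0,1.5,0,0,0,90,0,0,2,0,0,0,90,0,0,2.3,0,0,0,90]'
python3 -m crank '[0,0,0.2,0,0,0,90,0,0,0.4,0,0,0,90,0,0,0.7,0,0,0,90,0,0,0.7,0,0,0,90,0,0,0.7,0,0,0,90]'
```

```text
time: 31.68
position: [0.4282, 0.0062, 0.1064]
tool_rot: [-0.0, 1.0, 0.0, -0.0]
ft_force: [-0.8, -0.2, -0.8]
grip_width: 0.0674
grip_force: 20.0
time: 32.1
position: [0.4283, 0.0062, 0.1042]
tool_rot: [-0.0, 1.0, -0.0, 0.0]
ft_force: [-0.0, -0.1, -0.1]
grip_width: 0.0672
grip_force: 20.0
time: 32.52
position: [0.4283, 0.0061, 0.1039]
tool_rot: [-0.0, 1.0, -0.0, 0.0]
ft_force: [-1.2, -0.3, 6.6]
grip_width: 0.0672
grip_force: 20.0
```

```bash
python3 -m crank '[0,0,0,0,0,0,60,0,0,0,0,0,0,30,0,0,0,0,0,0,0,0,0,0,0,0,0,0,0,0,-3,0,0,0,0]'
python3 -m crank '[0,0,-30,0,0,0,0,0,0,-65,0,0,0,0,0,0,-100,0,0,0,0,5,20,-135,0,0,0,0,10,50,-145,0,0,0,0]'
python3 -m crank '[10,35,0,0,0,0,0,20,70,0,0,0,0,0,30,105,0,0,0,0,0,40,140,0,0,0,0,0,50,175,0,0,0,0,0]'
python3 -m crank '[10,35,0,0,0,0,0,20,70,0,0,0,0,0,30,105,0,0,0,0,0,40,140,0,0,0,0,0,50,160,0,0,0,0,0]'
python3 - <<'E'
from h import *
c=robot.camera("top")["pixels"][:,:,::-1]; d=robot.camera("scene")["pixels"][:,:,::-1]
cv2.imwrite("pics/end.png",np.hstack([cv2.resize(c[140:290,190:430],(400,250)),cv2.resize(d[140:330,110:420],(400,250))]))
E
```

```text
time: 32.93
position: [0.4281, 0.0061, 0.1062]
tool_rot: [-0.0, 1.0, 0.0, -0.0]
ft_force: [0.2, -0.1, -0.8]
grip_width: 0.0838
grip_force: 0.0
time: 33.35
position: [0.4216, 0.0549, 0.2563]
tool_rot: [0.002, 1.0, -0.001, 0.005]
ft_force: [0.6, 0.8, 0.1]
grip_width: 0.0866
grip_force: 0.0
time: 33.77
position: [0.3673, 0.2326, 0.2518]
tool_rot: [-0.0, 1.0, 0.0, 0.0]
ft_force: [-0.0, 0.2, 0.3]
grip_width: 0.0868
grip_force: 0.0
time: 34.18
position: [0.3176, 0.3944, 0.2517]
tool_rot: [-0.001, 1.0, 0.001, 0.001]
ft_force: [0.7, -0.9, 0.3]
grip_width: 0.0869
grip_force: 0.0
```

View pics/end.png

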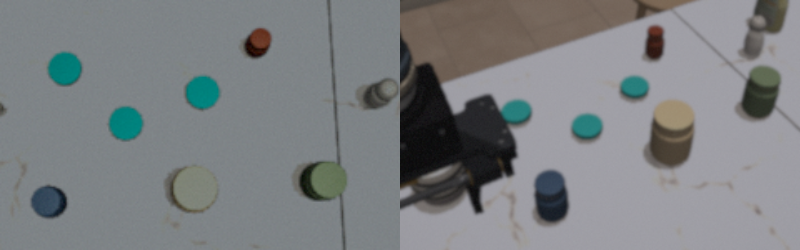

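All four jars are closed and level: red (258,42), cream (195,188), green (324,180) and blue (49,201) in the top half. The decoys are untouched and the arm is clear.

```bash
python3 -c "from rig import robot; print(robot.hand_in())"
```

```text
the job is handed in; nothing more can be done
None
```

All four jars are closed with their own lids, seated level and fully home; I never touched the mug, salt shaker or turquoise lids, and the job was handed in at about 34 s.

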